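# Shut and bolt the spring gate of the handle tray

## Robot

A 7-joint arm with a two-finger parallel gripper is mounted at the origin on the work surface. World frame = base frame: x ahead of the robot, y to its left, z up, the work surface at z = 0. Lengths are in m, angles in rad, forces in N, time in s.
With the tool pointing down it reaches from about 0.4 to 0.9 m from the base axis. Payload 5.6 kg.
Tool frame: the origin (TCP) lies midway between the tips of the shut fingers; the grasp point (between the pads) lies 19 mm behind it; y points along the fingers, z is the direction in which the jaws open and shut, and the axes are right-handed (so a half turn about y gives the same grasp; the last joint's range is limited). The gripper opens to 92 mm and grips with 3 to 60 N. Pads are 20 mm wide; open, the fingers measure 128 mm over their backs; the gripper's body (75 mm by 189 mm) begins 69 mm behind the grasp point.
Start: joints at [1.277, 0.468, -0.012, 1.603, 0.006, 1.071, -0.056], TCP at [0.161, -0.63, 0.178] pointing down, gripper open.
Joint ranges: [-2.53, 2.53], [-0.31, 2.02], [-1.57, 1.55], [0.28, 2.44], [-1.29, 4.43], [0.15, 1.84], [-2.92, 2.92]. Speed limits (rad/s): [2.57, 2.57, 3.14, 3.14, 3.14, 3.14, 3.14].

## Interface

Orientations are given as a 3x3 rotation matrix whose columns are the frame's x, y, z axes.
In Python, from station import env, effector, solver, viewer, workorder, search_frame, tip_of gives the robot as it stands. Calls block until the motion is done:
- env.reach(position, orientation): joint-space move of the TCP to a pose.
- env.movel(position, frame=None, rate=0.15): straight line of the TCP; frame=None keeps the orientation; rate is the mean speed in m/s.
- env.goto_joints(angles): joint-space move.
- effector.release() and effector.grasp(squeeze=None): open the fingers fully, or close them until they stop; squeeze is the grip in N (None keeps the last).
- env.pause(seconds).
- solver.inverse_kinematics(position, orientation): joint angles nearest the present ones, or None.
- env.sense(): the state.
- viewer.read_camera(name): name is "scene" or "top"; returns (picture, depth): 420x560x3 uint8, red, green, blue; 420x560 float32, m along the optical axis (not along the pixel's ray), 0 where there is no reading.
- viewer.camera_info(name): a dict with "intrinsics" (3x3 intrinsics, pixels), "eye" and "rotation" of the camera in the world. Camera axes: x right, y up, looking along -z (the intrinsics and any distortion apply to the point x, -y, -z); pixel columns grow to the right and rows downward; lengths in m; the calibration is good to about 2 mm. A picture is of the moment at which its call begins. camera_info takes no time and is no camera call.
A pose or a line that the arm cannot do raises env.PlanningError and nothing moves.
- workorder.finish_job(): hands the job in, once; it reports no verdict.
Trained networks look in the newest picture that a camera, given by its name, has taken for a name from the list of things; names that differ only in an ending like _2 or _b are one class to them, and where a whole thing is asked for, a point or a joint stands for the part that bears it (a point fixed in the world has none). Each returns a list of dicts, best first, with "score" (0 to 1); they miss things now and then, are a little off and sometimes report something else, mostly with a low value. They report only what shows in the picture. A call takes as long as a camera call.
- search_frame(camera, name): "at" ([x, y, z] in m, in world coordinates, good to about 4 mm: the middle of the surface that is visible of it).
- tip_of(camera, name): "at" ([x, y, z] in m, in world coordinates, good to about 4 mm: a listed point, or the origin of a listed thing).
The state is a dict: "t": time; "joint_positions": joint angles; "joint_velocities": joint speeds; "tau": joint torques, N m; "ee_pos": TCP position; "tcp_rot": TCP orientation; "wrist_force": force on the tool from outside, world axes, zero at the start; "moment": the same for the moment, N m; "gripper_width": finger opening in m.
Only numpy, scipy, OpenCV 4.12 (cv2) and the standard library are available. Lean on these libraries where they do the work, as an engineer would, in place of code of your own. Each camera call takes 0.05 s, during which the arm holds its last target. There are 200 camera calls.

## Task

Two wooden trays with spring gates stand open on the bench. At the tray that holds the turned handles, swing the gate shut against its spring by the knob of its bolt and, holding it shut, slide the bolt fully home into the keeper so that the gate stays shut when you let go. Leave the gate of the empty tray standing open.

Things in the scene. Friction and masses are not known exactly. Their poses are not given: they have to be found in the camera images.
- bolt_knob (a point): Centre of the upright round wooden knob (18 mm across, 50 mm tall, centre 94 mm above the bench) on the steel bolt on top of the gate, at the tray holding the handles. -y points along the gate away from the hinge, the way the bolt slides home; x into the tray; z up. 115 mm from the hinge axis with the bolt drawn, 145 mm home. Bolt and guides below it reach 70 mm above the bench.
- gate_hinge (a point): Point on that gate's upright hinge axis, 62 mm above the bench, at the tray's front left corner seen from the robot. x points from the tray's open front to its back, y left along the front, z up. The shut gate runs from here along -y. Plywood tray 160 deep, 222 wide, walls 50 mm high; gate 173 long, 10 thick, top at 48 mm.
- keeper (a point): Middle of the keeper at the tray's other front corner, 194 mm from the hinge axis along -y, 57 mm above the bench; axes as the tray's. Two upright steel cheeks on a post, 24 mm long along y, 30 mm apart inside, tops 72 mm above the bench. The 10 mm bolt slides in between them along -y, with the gate anywhere within 0.05 rad of 0.
- gate (a joint): That gate's angle, rad: 0 shut (bolt in line with the keeper), growing as it swings out clockwise from above, towards -x; stops at -0.1. A torsion spring drives it open to 0.6 to 0.9. Shutting it takes up to 1.1 N m (about 10 N at the knob); let go unbolted, it springs open. Bolted and let go, it settles at about 0.05, the bolt leaning on the front cheek.
- bolt (a joint): Travel of that gate's bolt along the gate, m: 0 drawn, 0.030 fully home at its end stop; starts at 0 to 0.004. About 2 N of friction; it stays where it is left. Its tip reaches the keeper at 0.010; pushed out before the gate is shut, it strikes the keeper from outside and blocks the gate.
- spare_gate (a joint): Angle of the gate of the other, empty tray (same build), rad: stands open at 0.6 to 0.9 and is to be left so. The two trays may be in either place, left or right.

How it is judged:
By the outcome, as a careful person would: the job done as asked, in the order asked, and still so for the second after the job is handed in, with the robot touching nothing.
It also fails if it takes over 29 s, if anything falls off the work surface, if the arm or the gripper's body presses on something with over 40 N, if the wrist force passes 120 N, or if a joint passes its speed limit or range.

## Working session

There is one attempt and no reset: what is moved stays moved. The work goes in short steps, each a Python script; the robot and the scene stay as the last script left them, time stands still between calls to the robot, and variables do not carry over. Pictures are saved under pics/ and viewed, on a budget of 10 in all, crops included, one or two more only if the job needs it, and the job is handed in when it is done.

```bash
mkdir -p pics; ls; python3 - <<'E'
from station import *
import cv2,numpy as np
for c in("scene","top"):
    p,d=viewer.read_camera(c); cv2.imwrite(f"pics/{c}0.png",p[:,:,::-1])
    for n in("bolt_knob","gate_hinge","keeper"):
        print(c,n,[(np.round(r["at"],3).tolist(),round(r["score"],2)) for r in tip_of(c,n)])
    print(c,'gate',[(np.round(r["at"],3).tolist(),round(r["score"],2)) for r in search_frame(c,"gate")])
    i=viewer.camera_info(c);print(i)
s=env.sense();print(s["t"],s["tcp_rot"],s["wrist_force"])
E
```

```text
pics
scene bolt_knob [([0.521, 0.156, 0.095], 0.55)]
scene gate_hinge [([0.591, 0.253, 0.064], 0.64)]
scene keeper [([0.609, 0.064, 0.058], 0.91)]
scene gate [([0.532, 0.172, 0.039], 0.95)]
{'intrinsics': array([[413.78635362,   0.        , 279.89065903],
       [  0.        , 413.78635362, 203.5100336 ],
       [  0.        ,   0.        ,   1.        ]]), 'eye': array([ 1.05326234, -0.43433094,  0.55365555]), 'rotation': array([[ 0.64268262, -0.47124562,  0.60405845],
       [ 0.76578605,  0.37142343, -0.52499178],
       [ 0.02303861,  0.79998263,  0.5995807 ]])}
top bolt_knob [([0.52, 0.16, 0.096], 0.71)]
top gate_hinge [([0.584, 0.253, 0.066], 0.87)]
top keeper [([0.61, 0.064, 0.056], 0.83)]
top gate [([0.53, 0.174, 0.066], 0.57)]
{'intrinsics': array([[491.70771144,   0.        , 274.25493774],
       [  0.        , 491.70771144, 215.20201573],
       [  0.        ,   0.        ,   1.        ]]), 'eye': array([0.45166485, 0.00287384, 1.21149381]), 'rotation': array([[ 0.00212823,  0.9936454 , -0.11253576],
       [-0.99998234,  0.00149031, -0.00575245],
       [-0.00554818,  0.11254601,  0.99363102]])}
0.5 [[-9.68741729e-01 -4.79427780e-05  2.48071481e-01]
 [-2.48071481e-01 -1.38354463e-05 -9.68741730e-01]
 [ 4.98763494e-05 -9.99999999e-01  1.50973819e-06]] [ 0.03521459 -0.02911264 -0.45651763]
```

View pics/top0.png

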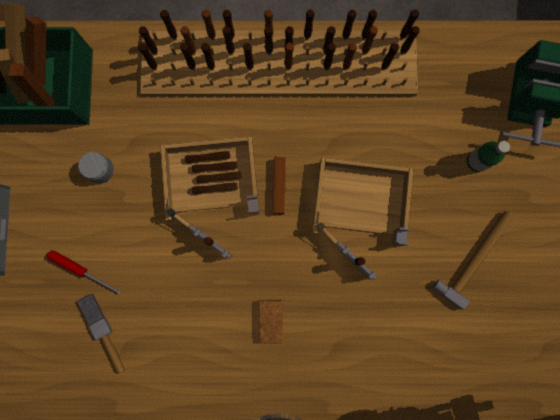

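View pics/scene0.png

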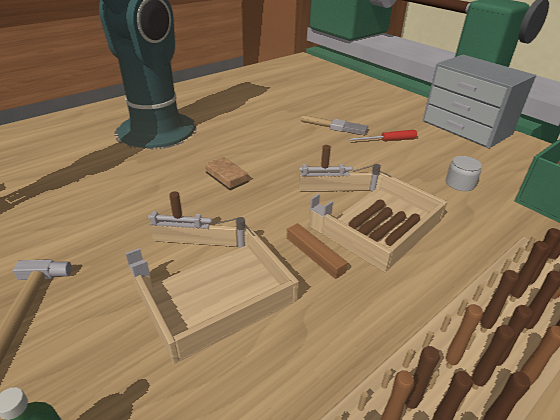

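The handles are in the left tray (top view pixels about x 165–255, y 140–210). Its hinge is at about (170,213), its knob at (208,241) and its keeper at (252,204). The network points fall on that tray: the knob-to-hinge distance is 116 mm, and keeper-to-hinge is 190 mm against the stated 194. Next I'll refine these briefly and approach.

```bash
cat > h.py <<'E'
from station import *
import numpy as np, json, cv2
def geom(): return json.load(open("g.json"))
def frame(a):   # tool down, jaws along horizontal direction a (angle)
    z=np.array([np.cos(a),np.sin(a),0]); y=np.array([0,0,-1.]); return np.column_stack([np.cross(y,z),y,z])
def knob(g,th,r):  # world xy of knob and heading of gate at angle th
    h=g["shut"]-th; return np.array(g["hinge"])+r*np.array([np.cos(h),np.sin(h)]),h
def shot(c,name,box=None,f=1):
    p,d=viewer.read_camera(c)
    if box: p=p[box[1]:box[3],box[0]:box[2]]
    cv2.imwrite(f"pics/{name}.png",cv2.resize(p[:,:,::-1],None,fx=f,fy=f))
def st():
    s=env.sense(); print(round(s["t"],2),np.round(s["ee_pos"],4),"F",np.round(s["wrist_force"],1),"w",round(s["gripper_width"],4)); return s
E
python3 - <<'E'
from h import *
o={n:[] for n in("bolt_knob","gate_hinge","keeper")}
for k in range(3):
    for c in("scene","top"):
        viewer.read_camera(c)
        for n in o:
            r=[x for x in tip_of(c,n) if x["at"][1]>0.03]
            if r:o[n].append(r[0]["at"])
for n in o: print(n,np.round(o[n],3).tolist()); o[n]=np.median(o[n],0)
H,K,B=(o[n][:2] for n in("gate_hinge","keeper","bolt_knob"))
shut=np.arctan2(*(K-H)[::-1]); mid=(H+K)/2; u=np.array([np.cos(shut),np.sin(shut)])
H2=mid-.097*u; d=B-H2; th=shut-np.arctan2(d[1],d[0])
print("len",np.linalg.norm(K-H),"H2",H2,"shut",shut,"r",np.linalg.norm(d),"th",th)
json.dump(dict(hinge=H2.tolist(),shut=float(shut),th0=float(th),r0=float(np.linalg.norm(d)),B=B.tolist()),open("g.json","w"))
h=shut-th
for a in(h+np.pi/2,h-np.pi/2):
    for dth in(0,th): print(a,dth,solver.inverse_kinematics([*B,.083],frame(a+dth)))
st()
E
```

```text
bolt_knob [[0.52, 0.159, 0.094], [0.522, 0.159, 0.094], [0.52, 0.156, 0.094], [0.524, 0.16, 0.094], [0.522, 0.158, 0.096]]
gate_hinge [[0.593, 0.256, 0.06], [0.586, 0.251, 0.063], [0.59, 0.255, 0.06], [0.589, 0.251, 0.062], [0.589, 0.258, 0.062], [0.584, 0.25, 0.064]]
keeper [[0.608, 0.064, 0.054], [0.609, 0.06, 0.059], [0.611, 0.063, 0.053], [0.612, 0.065, 0.056], [0.609, 0.066, 0.056], [0.612, 0.064, 0.059]]
len 0.1903356311886978 H2 [0.58915459 0.25477173] shut -1.463939383227122 r 0.11736352272364733 th 0.7201961719713204
-0.6133392284035457 0 [ 0.42546485  0.6931888  -1.05911278  1.891447    0.72301693  1.00109973
 -1.57228236]
-0.6133392284035457 0.7201961719713204 [ 0.4711064   0.75217859 -1.14638106  1.88922182  0.79940486  1.05203072
 -0.91020813]
-3.754931881993339 0 [ 0.54464817  0.90351792 -1.32724811  1.88585765  0.96354543  1.18977816
  1.39252249]
-3.754931881993339 0.7201961719713204 [ 0.54464817  0.90351792 -1.32724811  1.88585765  0.96354543  1.18977816
  2.11271866]
1.7 [ 0.1613 -0.6297  0.1782] F [-0.7  0.4  0.6] w 0.0915
```

```bash
python3 - <<'E'
from h import *
g=geom(); B=np.array(g["B"]); q=list(env.sense()["joint_positions"]); q[0]=-.29
env.goto_joints(q); st()
R=frame(g["shut"]-g["th0"]+np.pi/2)
print(np.round(solver.inverse_kinematics([*B,.17],R),2))
env.reach([*B,.17],R); st()
env.movel([*B,.083],rate=.12); s=st(); print(np.round(s["joint_positions"],2))
shot("scene","near1",(280,110,460,270),4)
E
```

```text
4.91 [0.6306 0.1576 0.1782] F [-0.1 -0.4 -0.1] w 0.0919
[-0.48  0.3   0.14  1.88 -0.05  0.97 -0.92]
5.75 [0.5224 0.1587 0.1704] F [ 1.   0.4 -0.1] w 0.092
6.62 [0.5223 0.1589 0.0835] F [ 0.  -0.2 -0. ] w 0.0922
[-0.46  0.41  0.13  1.95 -0.07  0.79 -0.9 ]
```

View pics/near1.png

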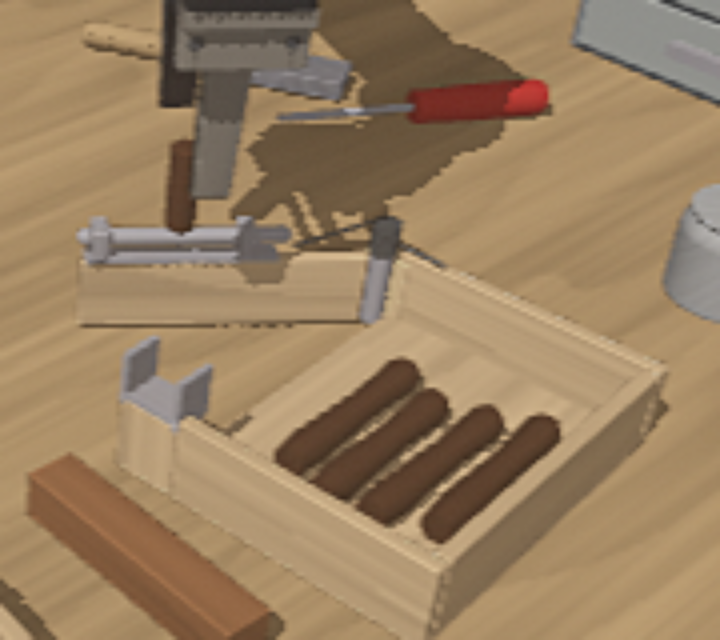

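The knob shows at about x 180 in the crop and the near finger at about 215, a bit more offset than I'd expect. I'll check this by projection before closing the fingers.

```bash
cat >> h.py <<'E'
def proj(c,P):
    i=viewer.camera_info(c); v=np.array(i["rotation"]).T@(np.array(P)-i["eye"]); v=np.array([v[0],-v[1],-v[2]])
    w=np.array(i["intrinsics"])@v; return w[:2]/w[2]
E
python3 - <<'E'
from h import *
s=env.sense(); p=s["ee_pos"]; R=s["tcp_rot"]; g=geom()
crop=lambda P:np.round((proj("scene",P)-[280,110])*4)
for z in(.07,.094,.119): print(z,crop([*g["B"],z]))
for y in(0,-.03):
  for x in(-.01,.01): print("finger out",crop(p+R@[x,y,.064]),"in",crop(p+R@[x,y,.046]))
im=cv2.imread("pics/near1.png");
hi,u=np.array(g["hinge"]),g["shut"]; uu=np.array([np.cos(u),np.sin(u)])
print("hinge",crop([*hi,.062]),"keeper",crop([*(hi+.194*uu),.057]))
print([(n,c,np.round(r["at"],3)) for n in("bolt_knob","gate_hinge") for c in("scene",) for r in tip_of(c,n)])
E
```

```text
0.07 [181. 223.]
0.094 [185. 186.]
0.119 [190. 146.]
finger out [225. 265.] in [219. 247.]
finger out [187. 266.] in [181. 248.]
finger out [231. 216.] in [224. 198.]
finger out [193. 217.] in [186. 199.]
hinge [385. 230.] keeper [167. 382.]
[('bolt_knob', 'scene', array([0.518, 0.159, 0.094])), ('gate_hinge', 'scene', array([0.59 , 0.255, 0.061]))]
```

Finger and knob agree with the prediction: open tips sit higher than shut ones, and the knob is about 3 mm off the pad centre, within the 20 mm pads. Now I'll grip and swing.

```bash
python3 - <<'E'
from h import *
g=geom(); effector.grasp(squeeze=30); s=st(); z=s["ee_pos"][2]; th0=g["th0"]
for k in range(1,7):
    th=th0*(1-k/6); p,h=knob(g,th,g["r0"]-.001*k/6)
    env.movel([*p,z],frame(h+np.pi/2),rate=.05); s=st()
    f=s["wrist_force"][:2]; print(round(th,2),"rad",round(f@[np.cos(h),np.sin(h)],1),"tan",round(f@[np.sin(h),-np.cos(h)],1))
    if np.hypot(*f)>30: print("STOP");break
shot("scene","shut1",(280,110,460,270),4)
for c in("scene","top"):
    viewer.read_camera(c)
    for n in("bolt_knob","keeper"): print(c,n,[np.round(r["at"],3) for r in tip_of(c,n) if r["at"][1]>0])
E
```

```text
8.12 [0.5217 0.1588 0.083 ] F [0.7 0.1 1.3] w 0.0003
8.56 [0.5335 0.1514 0.0829] F [-0.7 -0.3  0.1] w 0.0005
0.6 rad 0.6 tan 0.5
8.99 [0.546  0.1459 0.0829] F [-0.3  0.3  0.3] w 0.0002
0.48 rad -0.2 tan 0.4
9.43 [0.5594 0.1418 0.0829] F [ 0.7 -0.5 -0.4] w 0.0007
0.36 rad 0.3 tan -0.8
9.86 [0.5732 0.1392 0.0829] F [ 0.7 -0.2  0.7] w 0.0002
0.24 rad 0.1 tan -0.7
10.29 [0.5871 0.1383 0.0829] F [-0.1 -0.1  0.1] w 0.0004
0.12 rad 0.1 tan 0.1
10.72 [0.601  0.1391 0.0829] F [ 0.2 -0.1 -1. ] w 0.0005
0.0 rad 0.1 tan -0.2
scene bolt_knob [array([0.521, 0.158, 0.094])]
scene keeper [array([0.608, 0.062, 0.054])]
top bolt_knob []
top keeper [array([0.605, 0.062, 0.057])]
```

View pics/shut1.png

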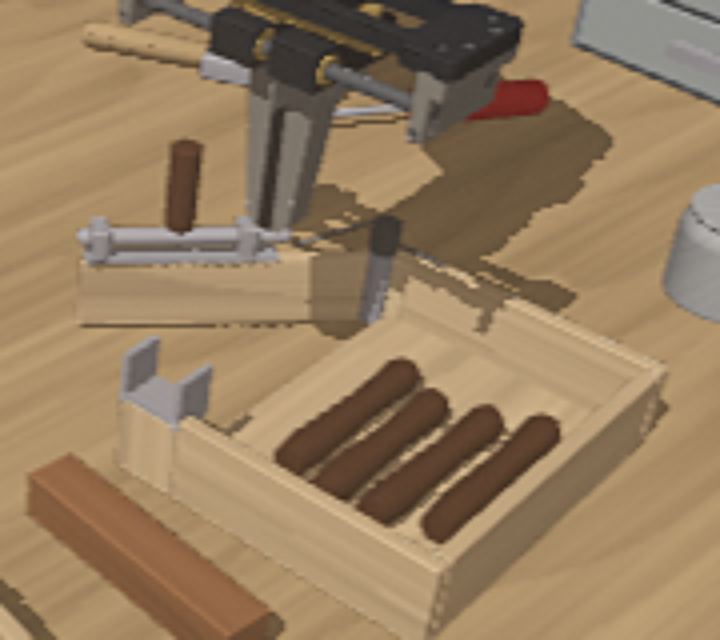

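The grip missed: the gripper width read 0 and the gate did not move. The knob still stands at (183,185) while the shut fingers are at about (275,225). I'll find where the fingertips really are from the depth image.

```bash
cat >> h.py <<'E'
def back(c,d,u,v):
    i=viewer.camera_info(c); K=np.array(i["intrinsics"]); q=np.linalg.inv(K)@[u,v,1]*d[v,u]
    return np.array(i["eye"])+np.array(i["rotation"])@[q[0],-q[1],-q[2]]
E
python3 - <<'E'
from h import *
s=st(); p=s["ee_pos"]; print(np.round(s["tcp_rot"],3).tolist())
print("tcp crop px",(proj("scene",p)-[280,110])*4, "grasp pt",(proj("scene",p+[0,0,.019])-[280,110])*4)
im,d=viewer.read_camera("scene")
for (x,y) in[(262,150),(270,190),(272,215),(285,215),(290,190),(300,150),(280,120),(183,160),(183,185),(183,215)]:
    u,v=280+x//4,110+y//4; print((x,y),im[v,u],np.round(back("scene",d,u,v),3))
print("knob B", [np.round(r["at"],3) for r in search_frame("scene","bolt_knob")])
shot("top","top2",(140,120,300,300),4)
E
```

```text
11.07 [0.6014 0.1391 0.0831] F [-0.9  0.1  0. ] w 0.0005
[[0.106, -0.0, 0.994], [-0.994, -0.0, 0.106], [0.0, -1.0, -0.0]]
tcp crop px [266.18171514 278.40541848] grasp pt [270.63479723 247.33539266]
(262, 150) [132 123 112] [0.596 0.126 0.162]
(270, 190) [57 49 42] [0.603 0.128 0.142]
(272, 215) [116 107  97] [0.606 0.13  0.129]
(285, 215) [130 122 111] [0.615 0.129 0.133]
(290, 190) [129 119 109] [0.614 0.13  0.146]
(300, 150) [130 122 110] [0.618 0.13  0.17 ]
(280, 120) [48 40 37] [0.605 0.128 0.18 ]
(183, 160) [93 67 49] [0.523 0.151 0.113]
(183, 185) [92 66 48] [0.523 0.153 0.098]
(183, 215) [89 62 45] [0.525 0.153 0.081]
knob B [array([0.521, 0.15 , 0.072])]
```

View pics/top2.png

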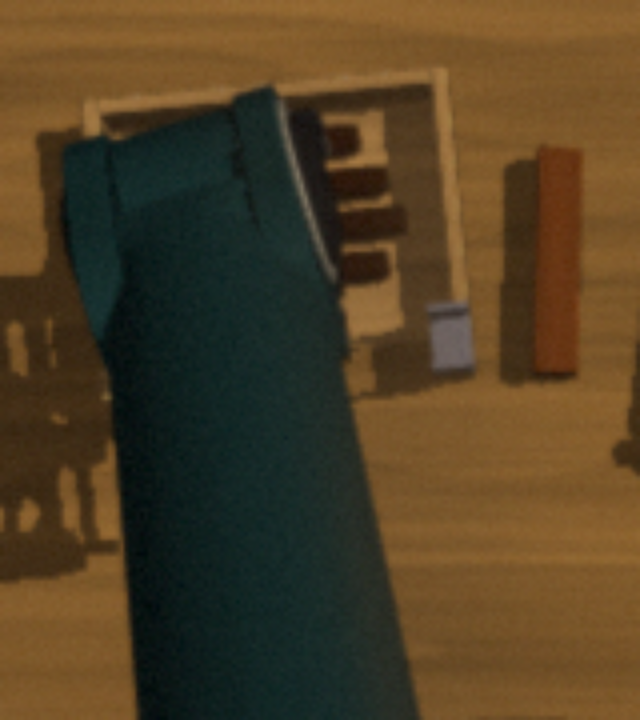

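The shut fingertips are really at z≈0.125, about 40 mm above the reported TCP height, so they closed above the knob (top 0.119). Next I'll measure the tip offset properly from the point cloud.

```bash
cat >> h.py <<'E'
def cloud(c="scene"):
    im,d=viewer.read_camera(c); i=viewer.camera_info(c); v,u=np.nonzero(d>0); K=np.array(i["intrinsics"])
    q=np.linalg.inv(K)@np.stack([u,v,0*u+1])*d[v,u]; q[1:]*=-1
    return (np.array(i["rotation"])@q).T+np.array(i["eye"]), im[v,u]
E
python3 - <<'E'
from h import *
s=env.sense(); P,C=cloud(); L=(P-s["ee_pos"])@s["tcp_rot"]   # tool coordinates
m=(abs(L[:,0])<.03)&(abs(L[:,2])<.045)&(P[:,2]>.085)
for lo in np.arange(.085,.19,.008):
    k=m&(P[:,2]>=lo)&(P[:,2]<lo+.008)
    if k.any(): a=L[k]; print(round(lo,3),k.sum(),"x",np.round(np.percentile(a[:,0],[2,50,98]),4),"z",np.round(np.percentile(a[:,2],[2,50,98]),4))
E
```

```text
0.117 24 x [0.0076 0.0103 0.0128] z [-0.0121  0.0005  0.0114]
0.125 56 x [-0.0066  0.0103  0.0123] z [-0.0129  0.0046  0.0132]
0.133 54 x [-0.0033  0.0102  0.0123] z [-0.014   0.0055  0.0146]
0.141 65 x [-0.0058  0.0106  0.0131] z [-0.0138  0.0044  0.015 ]
0.149 60 x [-0.0054  0.0111  0.0129] z [-0.0134  0.0057  0.0155]
0.157 70 x [-0.0064  0.0107  0.013 ] z [-0.0149  0.0052  0.0164]
0.165 68 x [-0.0069  0.0108  0.0134] z [-0.0151  0.0062  0.017 ]
0.173 78 x [-0.0067  0.0111  0.0135] z [-0.0167  0.0056  0.0177]
0.181 83 x [-0.0074  0.0111  0.0139] z [-0.017   0.0041  0.0187]
0.189 79 x [-0.0054  0.0117  0.0141] z [-0.0179  0.0056  0.0187]
```

Laterally the fingers are where reported, but the tips are about 37 mm higher than the reported TCP. I'll go back, descend 37 mm deeper and check the tip height before gripping.

```bash
python3 - <<'E'
from h import *
g=geom(); B=[.521,.159]; g["B"]=B; d=np.array(B)-g["hinge"]
g["r0"]=float(np.hypot(*d)); g["th0"]=float(g["shut"]-np.arctan2(d[1],d[0])); json.dump(g,open("g.json","w")); print(g)
p=env.sense()["ee_pos"]; env.movel([p[0],p[1],.135],rate=.15); effector.release()
R=frame(g["shut"]-g["th0"]+np.pi/2)
env.movel([*B,.11],R,rate=.12); st()
env.movel([*B,.055],rate=.12); s=st()
P,C=cloud(); L=(P-s["ee_pos"])@s["tcp_rot"]
m=(abs(L[:,0])<.02)&(abs(L[:,2]-.055)<.02)&(P[:,2]>.076); a=P[m]; print("finger lowest z",np.round(np.percentile(a[:,2],[0,1,3,10]),4))
m=(abs(L[:,0])<.02)&(abs(L[:,2])<.02)&(P[:,2]>.076); print("knob in tool x,z",np.round(np.percentile(L[m],[5,50,95],axis=0),4).tolist(),m.sum())
shot("scene","near2",(280,110,460,270),4)
E
```

```text
{'hinge': [0.5891545907473948, 0.25477173404214426], 'shut': -1.463939383227122, 'th0': 0.7253495299146366, 'r0': 0.11754689822102533, 'B': [0.521, 0.159]}
14.03 [0.5216 0.1591 0.1103] F [-0.6 -0.1  0.2] w 0.0919
14.63 [0.5215 0.1589 0.0552] F [-0.2 -0.2 -0.6] w 0.092
finger lowest z [0.0927 0.0983 0.105  0.1292]
knob in tool x,z [[-0.0173, -0.2069, 0.001], [0.003, -0.1805, 0.0117], [0.0175, -0.0353, 0.0188]] 532
```

View pics/near2.png

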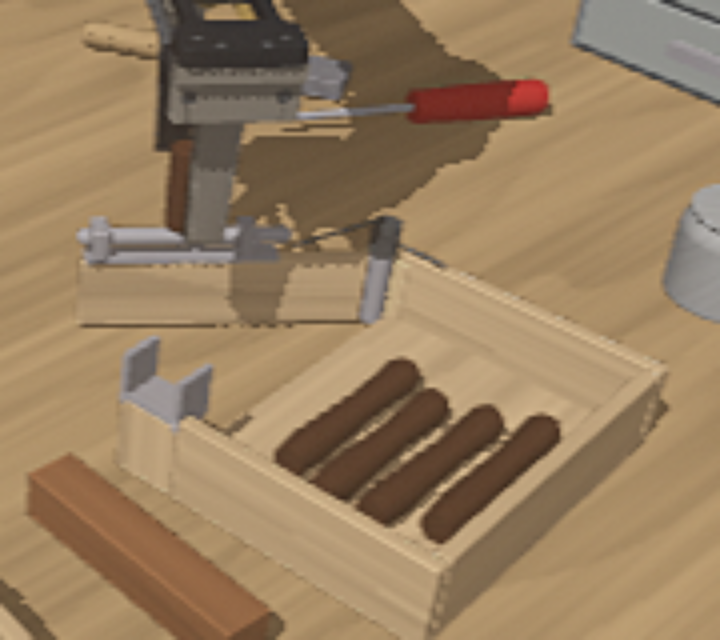

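The tip is at z≈0.0925 for a reported 0.055, so the 37 mm offset holds, and the knob stands between the fingers. I'll go 7 mm lower, grip, check the width and swing.

```bash
python3 - <<'E'
from h import *
g=geom(); env.movel([*g["B"],.048],rate=.1); effector.grasp(squeeze=30); s=st(); z=.048; th0=g["th0"]
if not .014<s["gripper_width"]<.024: raise SystemExit("no grip")
for k in range(1,7):
    th=th0*(1-k/6); p,h=knob(g,th,g["r0"]-.001*k/6)
    env.movel([*p,z],frame(h+np.pi/2),rate=.05); s=st()
    f=s["wrist_force"][:2]; print(round(th,2),"rad",round(f@[np.cos(h),np.sin(h)],1),"tan",round(f@[np.sin(h),-np.cos(h)],1))
    if np.hypot(*f)>30 or s["gripper_width"]<.014: print("STOP");break
shot("scene","shut2",(280,110,460,270),4)
for n in("bolt_knob","keeper","gate_hinge"): print(n,[np.round(r["at"],3) for r in tip_of("scene",n) if r["at"][1]>0])
E
```

```text
16.1 [0.5206 0.1591 0.048 ] F [-1.7  0.2  1.6] w 0.0177
16.53 [0.5333 0.1515 0.048 ] F [ 0.2 -0.   0.4] w 0.0175
0.6 rad -0.1 tan -0.2
16.97 [0.5458 0.1458 0.0479] F [-1.8  0.8  1.3] w 0.0174
0.48 rad -0.0 tan 2.0
17.4 [0.5592 0.1417 0.0479] F [-1.3  1.   1.7] w 0.017
0.36 rad -0.7 tan 1.5
17.83 [0.5731 0.139  0.048 ] F [-3.4  0.7  3.1] w 0.0175
0.24 rad -0.2 tan 3.4
18.27 [0.5869 0.1379 0.0479] F [-4.1  0.4  4.1] w 0.017
0.12 rad -0.3 tan 4.1
18.7 [0.6008 0.1385 0.0479] F [-6.1 -0.8  3.2] w 0.0176
0.0 rad 0.2 tan 6.1
bolt_knob [array([0.602, 0.137, 0.094])]
keeper [array([0.608, 0.062, 0.055]), array([0.602, 0.138, 0.094])]
gate_hinge [array([0.592, 0.255, 0.06 ])]
```

View pics/shut2.png

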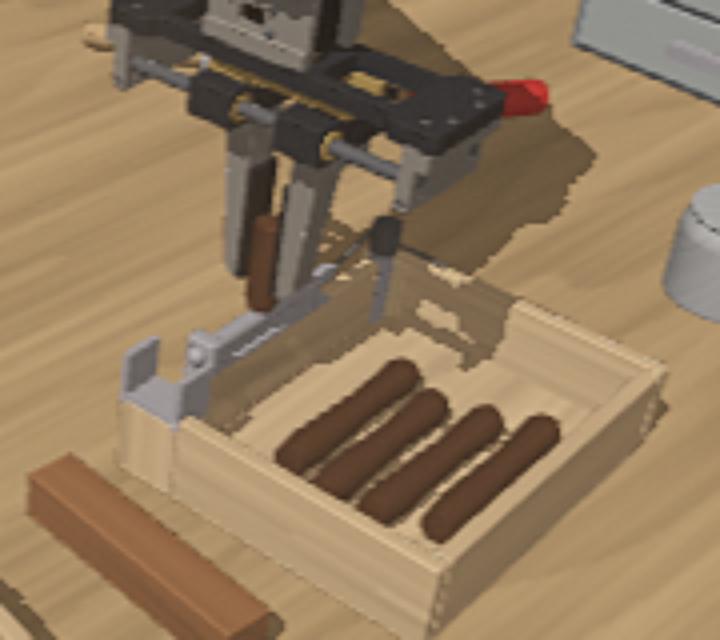

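The gate is shut: the bolt's line from (325,272) to (200,352) runs on to about (168,373), midway between the cheeks at (140,365) and (197,385). The grip is good at 17.5 mm. Now I'll slide the bolt home until the end stop shows in the force.

```bash
python3 - <<'E'
from h import *
g=geom(); h=g["shut"]; u=np.array([np.cos(h),np.sin(h)]); t=np.array([np.sin(h),-np.cos(h)])
p0=knob(g,0,g["r0"]-.001)[0]
for s_ in [.008,.016,.022,.026,.029,.031,.033,.035,.037]:
    env.movel([*(p0+s_*u),.048],frame(h+np.pi/2),rate=.05); s=env.sense(); f=s["wrist_force"][:2]
    print(s_,round(s["t"],2),"moved",round((s["ee_pos"][:2]-p0)@u,4),"axial",round(f@u,1),"tan",round(f@t,1),"w",round(s["gripper_width"],4))
    if abs(f@u)>14: break
P,C=cloud()
shot("scene","home1",(280,110,460,270),4)
for n in("bolt_knob",): print(n,[np.round(r["at"],3) for r in tip_of("scene",n) if r["at"][1]>0])
E
```

```text
0.008 19.21 moved 0.0085 axial -0.1 tan 6.0 w 0.0177
0.016 19.52 moved 0.0166 axial 0.2 tan 6.8 w 0.017
0.022 19.78 moved 0.0224 axial 0.0 tan 6.0 w 0.0172
0.026 20.03 moved 0.0261 axial -0.8 tan 6.4 w 0.0175
0.029 20.28 moved 0.0276 axial -2.4 tan 6.8 w 0.0173
0.031 20.53 moved 0.0276 axial -6.0 tan 6.4 w 0.0175
0.033 20.78 moved 0.0276 axial -9.8 tan 6.0 w 0.0171
0.035 21.03 moved 0.0276 axial -12.3 tan 6.6 w 0.0172
0.037 21.28 moved 0.0276 axial -16.4 tan 6.0 w 0.0175
bolt_knob [array([0.604, 0.109, 0.096])]
```

View pics/home1.png

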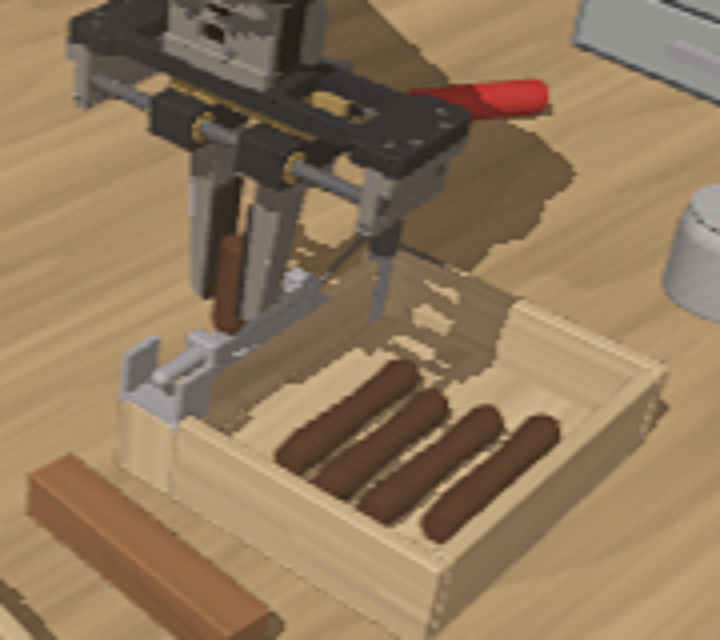

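The bolt lies between the cheeks (tip at about (165,378)) and came to a hard stop at 27.6 mm. That matches the end stop for a start at about 2.4 mm. Release and retreat.

```bash
python3 - <<'E'
from h import *
effector.release(); p=st()["ee_pos"]; env.movel([p[0],p[1],.15],rate=.15)
q=list(env.sense()["joint_positions"]); q[0]+=.75
env.goto_joints(q); st()
for c in("scene","top"):
    shot(c,"end_"+c,(150,110,460,310) if c=="scene" else (140,110,440,300),2.5)
    for n in("bolt_knob","keeper","gate_hinge"): print(c,n,[np.round(r["at"],3) for r in tip_of(c,n)])
g=geom(); h=g["shut"]
for b in(.144,.145,.146): print(b,knob(g,.05,b)[0])
E
```

```text
22.59 [0.6055 0.1021 0.048 ] F [ 0.4 -0.4 -0.1] w 0.0919
25.07 [ 0.5131 -0.3359  0.1491] F [-0.   0.5 -0. ] w 0.0916
scene bolt_knob [array([0.598, 0.108, 0.098])]
scene keeper [array([0.608, 0.069, 0.056])]
scene gate_hinge [array([0.588, 0.254, 0.06 ]), array([0.6  , 0.109, 0.093])]
top bolt_knob [array([0.599, 0.112, 0.097])]
top keeper [array([0.607, 0.061, 0.058])]
top gate_hinge [array([0.585, 0.25 , 0.064])]
0.144 [0.59733758 0.11100443]
0.145 [0.59739441 0.11000604]
0.146 [0.59745123 0.10900766]
```

View pics/end_scene.png

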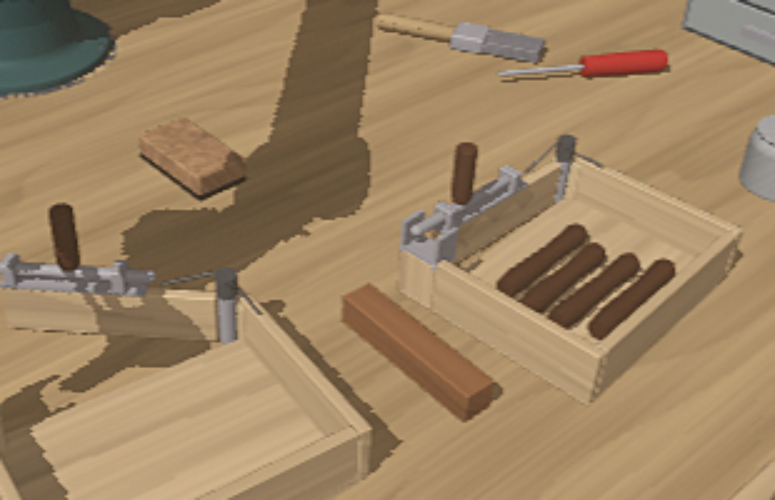

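View pics/end_top.png

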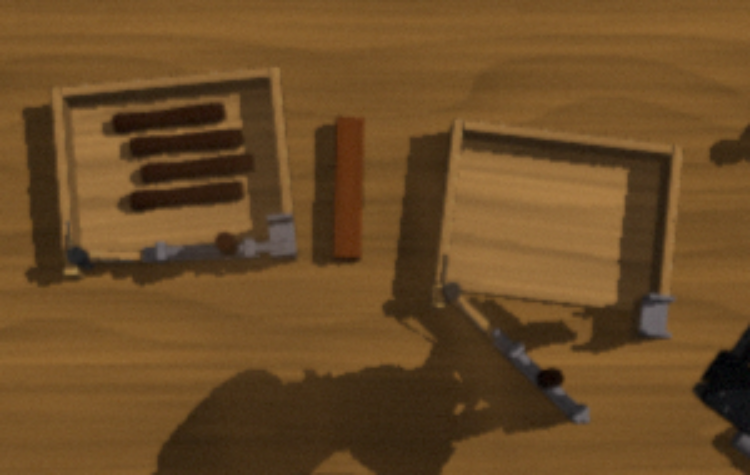

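The gate stays shut with the bolt in the keeper (scene crop (430,235)). The knob is at (0.598,0.110), against an expected (0.597,0.110) for fully home. The spare gate is still open (top crop (450,290) to (580,415)), and the arm is clear.

```bash
python3 -c "
from station import *
workorder.finish_job()"
```

```text
the job is handed in; nothing more can be done
```

The gate of the tray with the handles (the left one) is shut and bolted, the empty tray's gate still stands open, and the job was handed in at about 25.4 s.

**What I did:** I gripped the bolt knob and swung the gate shut along its arc, which took about 6 N at the knob. Holding it shut, I slid the bolt until it hit a hard stop at 27.6 mm of travel, pushing up to 16 N. I then let go and moved the arm clear.

**Last checks:**
- **Gate and bolt:** both cameras show the gate shut after release, with the bolt between the keeper's cheeks. The networks put the knob at about (0.598, 0.110). A fully home bolt, with the gate resting at 0.05 rad, should put it at (0.597, 0.110).
- **Limits:** the largest wrist force I sampled was about 18 N, well under the limit.

**What failed or disagreed:**
- **First grasp missed:** it closed above the knob (width 0), and because my script did not check the width, it ran the whole swing empty. Nothing was touched.
- **Tip height:** in the depth images the fingertips sat about 37 mm higher than the reported tool position. I went about 35 mm lower on the second try and the grip held (17.5 mm on the 18 mm knob). I did not find the cause of that offset.
- **Bolt start position:** the 27.6 mm of travel means the bolt began about 2.4 mm out, which is within the stated 0 to 4 mm. I inferred this and did not measure it.

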